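# Clear the density bench: each piece back with its kind, battery pack into its case

## Task

Tidy the bench: stand the loose amber bottle, the loose screw-cap jar and the loose steel weight each upright in the steel tray that already holds one of the same kind, and press the black battery pack upright into the rectangular cutout of the open case until it is fully home. Set everything down gently, dropping nothing, and leave the glass beaker standing where it is.

Things in the scene. Friction and masses are not known exactly. Their poses are not given: they have to be found in the camera images.
- bottle_mid (a point): loose amber glass bottle with paper label and white cap, standing: body 42 mm in diameter up to 52 mm, shoulder, cap 29 mm in diameter, 78 mm high in all, 0.11 kg. This point: on its axis, half-way up (39 mm above its underside); z = up along the axis
- jar_mid (a point): loose white plastic jar with grey screw cap, standing: body 52 mm in diameter up to 40 mm, cap 55 mm in diameter above, 56 mm high in all, 0.08 kg. This point: on its axis, half-way up (28 mm above its underside); z = up
- weight_mid (a point): loose steel knob weight, standing: body 38 mm in diameter up to 42 mm, then a neck of 20 mm and a knob of 28 mm, 64 mm high in all, 0.4 kg. This point: on its axis, half-way up (32 mm above its underside); z = up
- pack_mid (a point): loose black battery pack with a grey band, a block standing upright: 56 mm along its x, 28 mm along its y, 60 mm high, 0.14 kg. This point: its centre (30 mm above its underside); z = up
- bottle_tray_free (a point): fixed steel tray, 160 x 100 mm, walls 3 mm thick, 12 mm high over the table; an amber bottle like the loose one (fixed) stands in it, its axis 75 mm from this point along +x. This point: centre of the tray's free part, on its floor (3 mm above the table). x = along the tray's long side towards the standing one, z = up. Inner wall faces: 47 mm from this point towards -x and either way in y
- jar_tray_free (a point): fixed steel tray, 160 x 100 mm, walls 3 mm thick, 12 mm high over the table; a white jar like the loose one (fixed) stands in it, its axis 75 mm from this point along +x. This point: centre of the tray's free part, on its floor (3 mm above the table). x = along the tray's long side towards the standing one, z = up. Inner wall faces: 47 mm from this point towards -x and either way in y
- weight_tray_free (a point): fixed steel tray, 160 x 100 mm, walls 3 mm thick, 12 mm high over the table; a steel weight like the loose one (fixed) stands in it, its axis 75 mm from this point along +x. This point: centre of the tray's free part, on its floor (3 mm above the table). x = along the tray's long side towards the standing one, z = up. Inner wall faces: 47 mm from this point towards -x and either way in y
- case_slot (a point): centre of the floor of a cutout 62 (x) x 34 (y) mm, 16 mm deep, in the dark rigid insert of an open grey case (fixed, 150 x 150 x 40 mm, centre 20 mm off towards +x, lid open flat at +x). Floor 24 mm above the table, mouth 40; the upper 7 mm flare 5 mm all round. Sprung pads in the long walls grip the pack over the last 6 mm: push 4 to 15 N; home, 44 mm stand out. Spare cells 65 mm off at +x, 7 mm proud
- beaker_mid (a point): empty glass beaker, a bystander, 58 mm in diameter and 68 mm high, 0.12 kg; to be left standing. This point: on its axis, half-way up (34 mm above the table)
There are look-alikes about, which are no part of the job. Leave any pink or turquoise look-alike of the part that bears jar_tray_free alone.

How it is judged:
By the outcome, as a careful person would: the job done as asked, in the order asked, and still so for the second after the job is handed in, with the robot touching nothing.
It also fails if it takes over 112 s, if anything falls off the work surface, if the arm or the gripper's body presses on something with over 40 N, if the wrist force passes 120 N, or if a joint passes its speed limit or range.

## Robot

A 7-joint arm with a two-finger parallel gripper is mounted at the origin on the work surface. World frame = base frame: x ahead of the robot, y to its left, z up, the work surface at z = 0. Lengths are in m, angles in rad, forces in N, time in s.
With the tool pointing down it reaches from about 0.35 to 0.9 m from the base axis. Payload 8.1 kg.
Tool frame: the origin (TCP) lies at the very end of the fingers, on their centre line; the grasp point (between the pads) lies grip_point_offset behind it (grip_point_offset is the distance from the TCP to the grasp point, in m); z points along the fingers, y is the direction in which the jaws open and shut (so a half turn about z gives the same grasp; the last joint's range is limited). The gripper opens to 92 mm and grips with 3 to 60 N. Pads are 19 mm wide; open, the fingers measure 130 mm over their backs; the gripper's body (75 mm by 190 mm) begins 47 mm behind the grasp point.
Start: joints at [1.211, 0.434, 0.025, 1.573, -0.012, 1.134, -0.075], TCP at [0.159, -0.605, 0.205] pointing down, gripper open.
Joint ranges: [-2.62, 2.62], [-0.44, 2.09], [-1.27, 1.32], [0.08, 2.57], [-1.32, 4.46], [0.12, 2], [-2.74, 2.74]. Speed limits (rad/s): [2.22, 2.22, 3.01, 3.01, 3.14, 3.14, 3.14].

## Interface

Orientations are given as a rotation vector (axis times angle).
In Python, from cell import * gives the robot as it stands.
- The arm moves only by the tool drive_tool, never from a script. Its argument "increments" is a list of rows, each an object of numbers: "grip": the gripper's target within -1 to 1 (shut at 1, half-way at 0, fully open at -1); "tx", "ty", "tz": the shift along the world's x, y, z normalised to -1 to 1, where 1 is 400 mm; "turn": the turn about the world's z normalised to -1 to 1, where 1 is 60 degrees. In form: [{"grip": .., "tx": .., "ty": .., "tz": .., "turn": ..}, ...]. A call has 1 to 20 rows; each row is the pose to reach, as a shift and turn from the pose measured when the call began; what a row does not reach only later rows make up. A row lasts 1/10 s, in which the tool goes at most 50 mm and 8.59 degrees, less where a joint would pass 70% of its speed; a pose out of reach is approached as far as the arm can. A call with a number of a shift or a turn outside -1 to 1 is refused whole. A call with a gripper value outside its range is refused whole. The fingers move at their own pace and stop on an object; "newtons" is the grip in N (left out, the last holds). Time passes only in rows, so rows that repeat a pose let the fingers close. It gives the time, the measured TCP pose, the force and the opening at its end, in the units of the state.
- observe(): the state, without advancing time (a new reading comes with each control period).
- get_image(name): name is "side" or "top"; returns the picture (420x560x3 uint8, red, green, blue); there is no depth.
- camera_info(name): a dict with "fx", "fy", "cx", "cy" (pixels), "distortion" ([k1, k2, p1, p2, k3] as OpenCV has them; the pictures are not rectified), "eye" and "rotation" of the camera in the world. Camera axes: x right, y down, z forward; pixel columns grow to the right and rows downward; lengths in m; the calibration is good to about 2 mm. A picture is of the moment at which its call begins. camera_info takes no time and is no camera call.
- sign_off(): hands the job in, once; it reports no verdict.
The state is a dict: "clock": time; "joints": joint angles; "dq": joint speeds; "joint_efforts": joint torques, N m; "position": TCP position; "ee_rot": TCP orientation; "force": force on the tool from outside, world axes, zero at the start; "ft_torque": the same for the moment, N m; "width": opening from 0.0 (shut) to 1.0 (fully open).
Only numpy, scipy, OpenCV 4.12 (cv2) and the standard library are available. Lean on these libraries where they do the work, as an engineer would, in place of code of your own. Each camera call takes 0.05 s, during which the arm holds its last target. There are 200 camera calls.

## Working session

There is one attempt and no reset: what is moved stays moved. The work goes in short steps, Python scripts to look and compute and a tool call to move; the robot and the scene stay as the last step left them, time stands still between calls to the robot, and variables do not carry over. Pictures are saved under pics/ and viewed, about 12 in all and at most 16, crops included, and the job is handed in when it is done.

Besides the shell and the picture viewer there is one more tool, called as name(argument=value, ...), one argument or row to a line, values as JSON. drive_tool: Moves the arm, as the interface text tells. Its arguments: {"type":"object","properties":{"increments":{"type":"array","items":{"type":"object","properties":{"grip":{"type":"number"},"tx":{"type":"number"},"ty":{"type":"number"},"tz":{"type":"number"},"turn":{"type":"number"}}}},"newtons":{"type":"number"}},"required":["increments"]}

```bash
mkdir -p pics; ls; python3 - <<'E'
from cell import *
import cv2
s=observe();print(s)
for n in("side","top"):
    im=get_image(n);cv2.imwrite(f"pics/{n}0.png",im[:,:,::-1]);print(n,camera_info(n))
try: print(grip_point_offset)
except Exception as e: print(e)
E
```

```text
pics
{'clock': 0.0, 'joints': array([ 1.21141395,  0.43518326,  0.02497715,  1.57410817, -0.01160369,
        1.13402153, -0.07510945]), 'dq': array([ 7.01265451e-04, -7.09736401e-04, -8.29628936e-05,  1.95543965e-03,
       -3.98139671e-04, -8.17985593e-04, -8.64749984e-04]), 'joint_efforts': array([-2.48737260e-04, -6.67846870e+01,  9.84649099e-01, -3.14473951e+01,
       -6.07324555e-02,  4.25805361e-02,  2.49581562e-04]), 'position': array([ 0.15852828, -0.60398224,  0.20436545]), 'ee_rot': array([-3.11422629e+00, -4.01916703e-01,  5.33995095e-04]), 'force': array([ 0.38773815,  0.1750269 , -0.06144615]), 'ft_torque': array([ 0.0201211 , -0.02661045,  0.01877072]), 'width': 0.9999823342872289}
side {'fx': 528.6685753461593, 'fy': 528.6685753461593, 'cx': 285.7229988268873, 'cy': 204.03375416165798, 'distortion': array([-0.10125506,  0.        ,  0.        ,  0.        ,  0.        ]), 'eye': array([ 0.26841262, -0.69358466,  0.93200075]), 'rotation': array([-2.35617541,  0.40345251, -0.17808452])}
top {'fx': 535.0016557183793, 'fy': 535.0016557183793, 'cx': 281.6523157891644, 'cy': 208.16969018482646, 'distortion': array([0.03119636, 0.        , 0.        , 0.        , 0.        ]), 'eye': array([0.31868494, 0.07484308, 1.34071991]), 'rotation': array([-2.14104674,  2.108152  , -0.1960747 ])}
0.0188
```

View pics/top0.png

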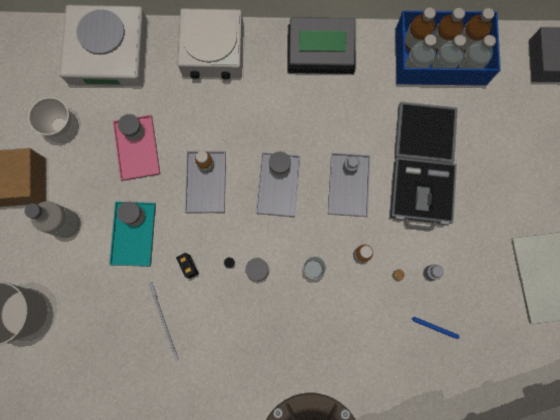

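View pics/side0.png

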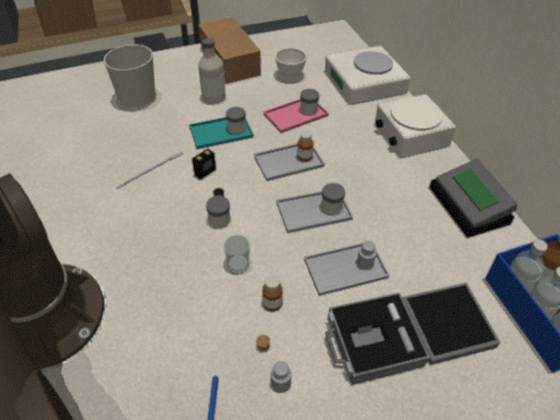

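Top view: trays at (206,182) bottle, (278,184) jar, (349,184) weight. Loose bottle at (364,254), jar at (257,270), weight at (434,271), pack at (187,265), beaker at (314,269), case slot at (424,198). Pink (137,147) and turquoise (132,234) trays are the look-alikes. Small decoys: a black disc at (229,263) and an amber one at (398,275). I'll confirm in enlarged crops.

```bash
python3 - <<'E'
import cv2
t=cv2.imread("pics/top0.png");s=cv2.imread("pics/side0.png")
cv2.imwrite("pics/topA.png",cv2.convertScaleAbs(cv2.resize(t[140:290,175:455],(784,420),interpolation=cv2.INTER_CUBIC),alpha=1.5))
cv2.imwrite("pics/sideA.png",cv2.convertScaleAbs(cv2.resize(s[130:400,180:500],(704,594),interpolation=cv2.INTER_CUBIC),alpha=1.5))
E
```

```text
(no output)
```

View pics/topA.png

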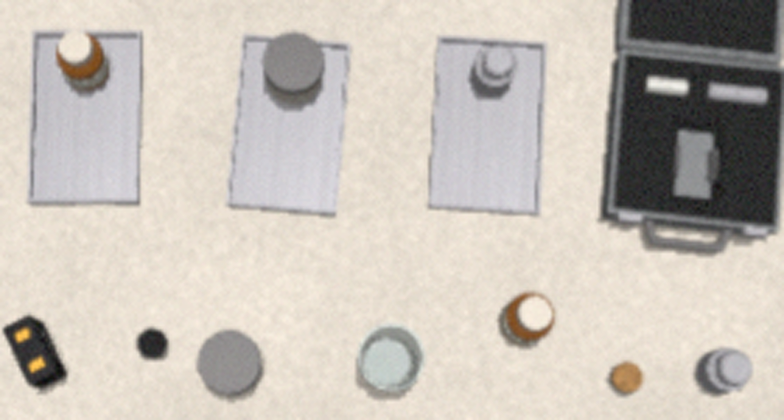

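View pics/sideA.png

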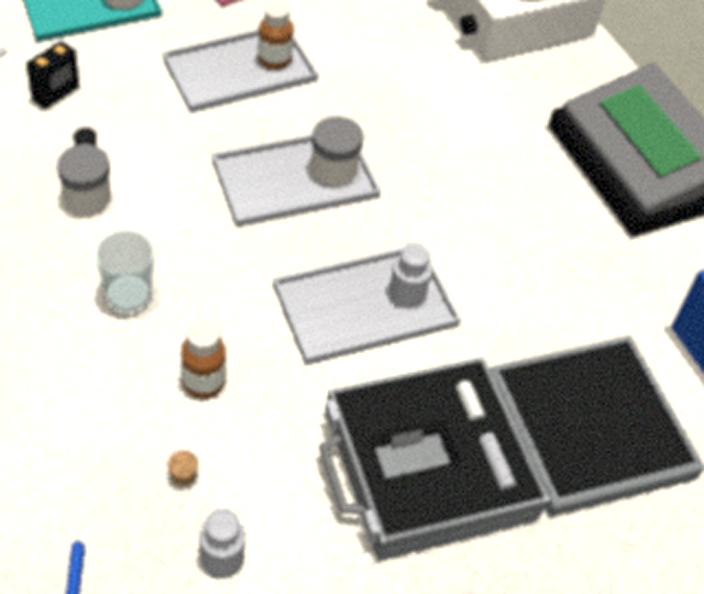

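```bash
cat > h.py <<'E'
from cell import *
import numpy as np, cv2
from scipy.spatial.transform import Rotation as R
def ray(n,p):
    c=camera_info(n);K=np.array([[c['fx'],0,c['cx']],[0,c['fy'],c['cy']],[0,0,1]])
    u=cv2.undistortPoints(np.array([[p]],float),K,c['distortion'])[0,0]
    d=R.from_rotvec(c['rotation']).as_matrix()@np.r_[u,1]
    return c['eye'],d/np.linalg.norm(d)
def tri(pt,ps):
    (a,d),(b,e)=ray('top',pt),ray('side',ps)
    t=np.linalg.lstsq(np.c_[d,-e],b-a,rcond=None)[0]
    p,q=a+t[0]*d,b+t[1]*e
    return (p+q)/2,np.linalg.norm(p-q)
def pl(n,p,z):
    a,d=ray(n,p);return a+d*(z-a[2])/d[2]
def proj(n,P):
    c=camera_info(n);K=np.array([[c['fx'],0,c['cx']],[0,c['fy'],c['cy']],[0,0,1]])
    M=R.from_rotvec(c['rotation']).as_matrix().T
    return cv2.projectPoints(np.atleast_2d(P).astype(float),cv2.Rodrigues(M)[0],-M@c['eye'],K,c['distortion'])[0][:,0]
E
cat > m.py <<'E'
from h import *
np.set_printoptions(precision=4,suppress=True)
T=lambda u,v:(175+(u+.5)/2.8-.5,140+(v+.5)/2.8-.5)
S=lambda u,v:(180+(u+.5)/2.2-.5,130+(v+.5)/2.2-.5)
D={'bottle':[.078,((534,313),(206,333))],'jar':[.056,((230,362),(84,160))],'weight':[.064,((733,367),(222,522))],
'pack':[.06,((22,335),(60,49)),((37,365),(41,61))],
'btray':[.012,((29,203),(165,58)),((139,204),(190,107)),((142,33),(316,75)),((35,32),(280,33))],
'jtray':[.012,((229,207),(214,156)),((335,215),(239,222)),((350,46),(377,188)),((245,37),(335,133))],
'wtray':[.012,((430,209),(275,286)),((539,214),(308,360)),((546,43),(458,322)),((437,38),(425,250))],
'slot':[.024,((675,197),(376,447)),((711,198),(388,477)),((714,132),(450,463)),((680,130),(438,432))],
'beaker':[.068,((391,358),(126,249))]}
for k,(z,*ps) in D.items():
    for a,b in ps:
        p,r=tri(T(*a),S(*b));print(k,p,'gap %.4f'%r,'top@z',pl('top',T(*a),z)[:2],'side@z',pl('side',S(*b),z)[:2])
    q=np.array([(pl('top',T(*a),z)+pl('side',S(*b),z))/2 for a,b in ps])
    if len(q)==4:
        l=(q[2]+q[3]-q[0]-q[1])/2; w=(q[0]+q[3]-q[1]-q[2])/2
        print(k,'centre',q.mean(0),'yaw',np.degrees(np.arctan2(l[1],l[0])),'len',np.linalg.norm(l),'wid',np.linalg.norm(w))
E
python3 m.py
```

```text
bottle [ 0.4559 -0.1229  0.0777] gap 0.0055 top@z [ 0.4531 -0.1224] side@z [ 0.4586 -0.1233]
jar [0.411  0.1337 0.062 ] gap 0.0039 top@z [0.4095 0.1342] side@z [0.414  0.1393]
weight [ 0.413  -0.2924  0.0633] gap 0.0027 top@z [ 0.4116 -0.292 ] side@z [ 0.4142 -0.2929]
pack [0.4303 0.3114 0.0624] gap 0.0019 top@z [0.4295 0.3119] side@z [0.4317 0.3141]
pack [0.405  0.2972 0.0634] gap 0.0019 top@z [0.4042 0.2979] side@z [0.4065 0.3011]
btray [0.5558 0.3217 0.0037] gap 0.0039 top@z [0.5524 0.3204] side@z [0.5552 0.3127]
btray [0.5545 0.2211 0.0137] gap 0.0037 top@z [0.553  0.2215] side@z [0.5569 0.2228]
btray [0.7125 0.224  0.0144] gap 0.0010 top@z [0.7127 0.2243] side@z [0.7142 0.2264]
btray [ 0.7119  0.3255 -0.0007] gap 0.0076 top@z [0.712  0.3226] side@z [0.7018 0.3113]
btray centre [0.6323 0.2703 0.012 ] yaw 0.6450129126602905 len 0.15582902211331534 wid 0.09306287158462774
jtray [0.5543 0.14   0.0127] gap 0.0058 top@z [0.5515 0.1405] side@z [0.5575 0.1406]
jtray [0.549  0.0444 0.0093] gap 0.0056 top@z [0.5457 0.0449] side@z [0.551  0.0422]
jtray [0.7024 0.0329 0.0193] gap 0.0023 top
[... 577 characters left out ...]
 side@z [ 0.7181 -0.0559]
wtray centre [ 0.6325 -0.0957  0.012 ] yaw -2.774504636909825 len 0.15907575119030995 wid 0.09572201381834576
slot [ 0.5662 -0.2564  0.0328] gap 0.0064 top@z [ 0.5647 -0.2578] side@z [ 0.5724 -0.2524]
slot [ 0.5644 -0.2874  0.0346] gap 0.0043 top@z [ 0.5643 -0.2898] side@z [ 0.5701 -0.2828]
slot [ 0.6233 -0.2925  0.032 ] gap 0.0011 top@z [ 0.6247 -0.2945] side@z [ 0.6271 -0.2889]
slot [ 0.6253 -0.262   0.034 ] gap 0.0031 top@z [ 0.626  -0.2642] side@z [ 0.6309 -0.2574]
slot centre [ 0.5975 -0.2735  0.024 ] yaw -5.3489243620448645 len 0.05955463266604824 wid 0.03113528504348962
beaker [ 0.4165 -0.0026  0.0723] gap 0.0055 top@z [ 0.4141 -0.0025] side@z [0.42   0.0007]
```

Heights agree with the text (bottle .078, weight .063, jar .062, pack .063, tray rims ~.01), and so do the sizes. The grey trays match; the pink and turquoise trays and the two small discs are left alone. Bottle first.

drive_tool(
  increments=[
    {"grip": -1, "tx": 0.6, "ty": 1, "tz": 0},
    {"grip": -1, "tx": 0.6, "ty": 1, "tz": 0},
    {"grip": -1, "tx": 0.6, "ty": 1, "tz": 0},
    {"grip": -1, "tx": 0.6, "ty": 1, "tz": 0},
    {"grip": -1, "tx": 0.6, "ty": 1, "tz": 0},
    {"grip": -1, "tx": 0.6, "ty": 1, "tz": 0},
    {"grip": -1, "tx": 0.6, "ty": 1, "tz": 0},
    {"grip": -1, "tx": 0.744, "ty": 1, "tz": 0},
    {"grip": -1, "tx": 0.744, "ty": 1, "tz": 0},
    {"grip": -1, "tx": 0.744, "ty": 1, "tz": 0},
    {"grip": -1, "tx": 0.744, "ty": 1, "tz": 0},
  ],
  newtons=15,
)

```text
invalid input
```

drive_tool(
  increments=[
    {"grip": -1, "tx": 0.6, "ty": 1, "tz": 0, "turn": 0},
    {"grip": -1, "tx": 0.6, "ty": 1, "tz": 0, "turn": 0},
    {"grip": -1, "tx": 0.6, "ty": 1, "tz": 0, "turn": 0},
    {"grip": -1, "tx": 0.6, "ty": 1, "tz": 0, "turn": 0},
    {"grip": -1, "tx": 0.6, "ty": 1, "tz": 0, "turn": 0},
    {"grip": -1, "tx": 0.6, "ty": 1, "tz": 0, "turn": 0},
    {"grip": -1, "tx": 0.6, "ty": 1, "tz": 0, "turn": 0},
    {"grip": -1, "tx": 0.74, "ty": 1, "tz": 0, "turn": 0},
    {"grip": -1, "tx": 0.74, "ty": 1, "tz": 0, "turn": 0},
    {"grip": -1, "tx": 0.74, "ty": 1, "tz": 0, "turn": 0},
    {"grip": -1, "tx": 0.74, "ty": 1, "tz": 0, "turn": 0},
  ],
  newtons=15,
)

```text
clock: 1.2
position: [0.4591, -0.1981, 0.2044]
ee_rot: [-3.11, -0.415, -0.004]
force: [-0.8, 0.5, -1.0]
width: 1.003
```

drive_tool(
  increments=[
    {"grip": -1, "tx": -0.008, "ty": 0.188, "tz": -0.15, "turn": 0},
    {"grip": -1, "tx": -0.008, "ty": 0.188, "tz": -0.15, "turn": 0},
    {"grip": -1, "tx": -0.008, "ty": 0.188, "tz": -0.2, "turn": 0},
    {"grip": -1, "tx": -0.008, "ty": 0.188, "tz": -0.2, "turn": 0},
    {"grip": -1, "tx": -0.008, "ty": 0.188, "tz": -0.2, "turn": 0},
  ],
)

```text
clock: 1.7
position: [0.4556, -0.1238, 0.1247]
ee_rot: [-3.111, -0.414, -0.003]
force: [0.1, 0.0, 1.2]
width: 1.0
```

```bash
cat > snap.py <<'E'
import sys;from h import *
n,f,x,y,w,hh,s=sys.argv[1],sys.argv[2],*map(int,sys.argv[3:8])
im=get_image(n)[y:y+hh,x:x+w,::-1]
cv2.imwrite(f"pics/{f}.png",cv2.convertScaleAbs(cv2.resize(im,None,fx=s,fy=s,interpolation=cv2.INTER_CUBIC),alpha=1.4))
o=observe();print(o['clock'],o['position'])
E
python3 snap.py side chk1 200 180 160 140 4
```

```text
1.75 [ 0.45627782 -0.12410674  0.12522856]
```

View pics/chk1.png

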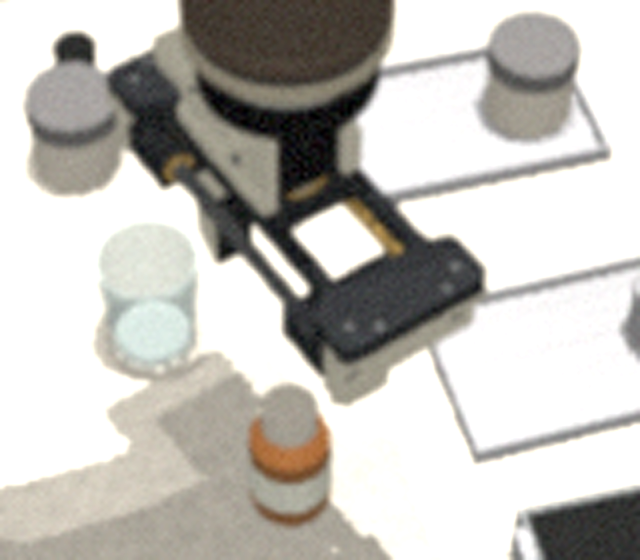

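```bash
python3 - <<'E'
from h import *
o=observe();p=o['position'];M=R.from_rotvec(o['ee_rot']).as_matrix();y=M[:,1];print(y,M[:,2])
Q=np.array([p,p+.046*y,p-.046*y,p+.065*y,p-.065*y])
print((proj('side',Q)-[200,180])*4)
b=np.array([[.456,-.123,0],[.456,-.123,.078]]);print((proj('side',b)-[200,180])*4)
E
```

```text
[ 0.26090761 -0.96536034 -0.00257543] [ 0.00268058  0.0033923  -0.99999065]
[[288.78871733 349.13783629]
 [344.44072012 415.74879942]
 [235.87613279 285.70410635]
 [368.26334913 444.22890557]
 [214.78459914 260.39118684]]
[[289.14164856 492.62260949]
 [288.13548991 405.34959559]]
```

The gripper is lined up: the bottle cap is at crop (290,400), predicted (288,405), and the fingers straddle it. Descending and gripping.

drive_tool(
  increments=[
    {"grip": -1, "tx": 0, "ty": 0.003, "tz": -0.1, "turn": 0},
    {"grip": -1, "tx": 0, "ty": 0.003, "tz": -0.2, "turn": 0},
    {"grip": -1, "tx": 0, "ty": 0.003, "tz": -0.26, "turn": 0},
    {"grip": -1, "tx": 0, "ty": 0.003, "tz": -0.26, "turn": 0},
    {"grip": 1, "tx": 0, "ty": 0.003, "tz": -0.26, "turn": 0},
    {"grip": 1, "tx": 0, "ty": 0.003, "tz": -0.26, "turn": 0},
    {"grip": 1, "tx": 0, "ty": 0.003, "tz": -0.26, "turn": 0},
    {"grip": 1, "tx": 0, "ty": 0.003, "tz": -0.26, "turn": 0},
    {"grip": 1, "tx": 0, "ty": 0.003, "tz": -0.26, "turn": 0},
    {"grip": 1, "tx": 0, "ty": 0.003, "tz": -0.26, "turn": 0},
    {"grip": 1, "tx": 0, "ty": 0.003, "tz": -0.26, "turn": 0},
    {"grip": 1, "tx": 0, "ty": 0.003, "tz": -0.26, "turn": 0},
  ],
  newtons=15,
)

```text
clock: 2.95
position: [0.4564, -0.1231, 0.0213]
ee_rot: [-3.112, -0.413, -0.005]
force: [-0.9, -0.4, 2.0]
width: 0.445
```

drive_tool(
  increments=[
    {"grip": 1, "tx": 0, "ty": 0, "tz": 0.05, "turn": 0},
    {"grip": 1, "tx": 0, "ty": 0, "tz": 0.12, "turn": 0},
    {"grip": 1, "tx": 0, "ty": 0, "tz": 0.2, "turn": 0},
    {"grip": 1, "tx": 0.02, "ty": 0.05, "tz": 0.3, "turn": 0},
    {"grip": 1, "tx": 0.05, "ty": 0.13, "tz": 0.35, "turn": 0},
    {"grip": 1, "tx": 0.09, "ty": 0.23, "tz": 0.35, "turn": 0},
    {"grip": 1, "tx": 0.12, "ty": 0.33, "tz": 0.35, "turn": 0},
    {"grip": 1, "tx": 0.16, "ty": 0.43, "tz": 0.35, "turn": 0},
    {"grip": 1, "tx": 0.2, "ty": 0.53, "tz": 0.35, "turn": 0},
    {"grip": 1, "tx": 0.24, "ty": 0.63, "tz": 0.35, "turn": 0},
    {"grip": 1, "tx": 0.28, "ty": 0.73, "tz": 0.35, "turn": 0},
    {"grip": 1, "tx": 0.32, "ty": 0.83, "tz": 0.35, "turn": 0},
    {"grip": 1, "tx": 0.35, "ty": 0.92, "tz": 0.35, "turn": 0},
    {"grip": 1, "tx": 0.369, "ty": 0.985, "tz": 0.3, "turn": 0},
    {"grip": 1, "tx": 0.369, "ty": 0.985, "tz": 0.22, "turn": 0},
    {"grip": 1, "tx": 0.369, "ty": 0.985, "tz": 0.15, "turn": 0},
    {"grip": 1, "tx": 0.369, "ty": 0.985, "tz": 0.1, "turn": 0},
    {"grip": 1, "tx": 0.369, "ty": 0.985, "tz": 0.07, "turn": 0},
    {"grip": 1, "tx": 0.369, "ty": 0.985, "tz": 0.07, "turn": 0},
  ],
)

```text
clock: 4.85
position: [0.6027, 0.2702, 0.0474]
ee_rot: [-3.113, -0.413, 0.0]
force: [-0.1, -0.6, -1.2]
width: 0.444
```

```bash
python3 snap.py side chk2 210 90 160 140 4;python3 -c "
from h import *
print((proj('side',[[.604,.271,.003],[.604,.271,.107],[.604-.05,.271-.05,.012]])-[210,90])*4, observe()['width'])"
```

```text
4.9 [0.60357518 0.27079629 0.04888722]
[[270.0426598  298.76562483]
 [270.31967042 173.8121569 ]
 [220.82402728 356.41676523]] 0.44688500815825966
```

View pics/chk2.png

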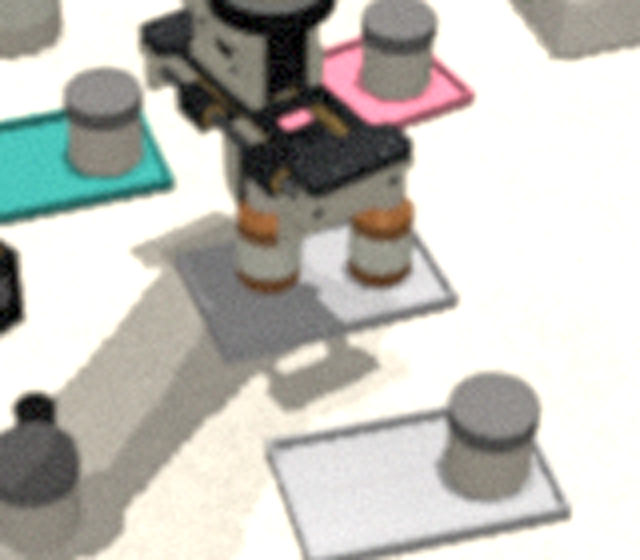

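Crop shows the held bottle at (268,260) over the free part, beside the standing one at (380,240). Lowering the last 25 mm slowly.

drive_tool(
  increments=[
    {"grip": 1, "tx": 0, "ty": 0, "tz": -0.02, "turn": 0},
    {"grip": 1, "tx": 0, "ty": 0, "tz": -0.04, "turn": 0},
    {"grip": 1, "tx": 0, "ty": 0, "tz": -0.05, "turn": 0},
    {"grip": 1, "tx": 0, "ty": 0, "tz": -0.055, "turn": 0},
    {"grip": 1, "tx": 0, "ty": 0, "tz": -0.06, "turn": 0},
    {"grip": 1, "tx": 0, "ty": 0, "tz": -0.063, "turn": 0},
    {"grip": 1, "tx": 0, "ty": 0, "tz": -0.063, "turn": 0},
    {"grip": 1, "tx": 0, "ty": 0, "tz": -0.063, "turn": 0},
  ],
)

```text
clock: 5.7
position: [0.6039, 0.2709, 0.0245]
ee_rot: [-3.112, -0.413, -0.004]
force: [-2.1, -0.1, 6.4]
width: 0.449
```

drive_tool(
  increments=[
    {"grip": -0.6, "tx": 0, "ty": 0, "tz": 0, "turn": 0},
    {"grip": -0.6, "tx": 0, "ty": 0, "tz": 0, "turn": 0},
    {"grip": -0.6, "tx": 0, "ty": 0, "tz": 0, "turn": 0},
    {"grip": -0.6, "tx": 0, "ty": 0, "tz": 0, "turn": 0},
    {"grip": -0.6, "tx": 0, "ty": 0, "tz": 0.06, "turn": 0},
    {"grip": -0.6, "tx": 0, "ty": 0, "tz": 0.16, "turn": 0},
    {"grip": -0.6, "tx": 0, "ty": 0, "tz": 0.28, "turn": 0},
    {"grip": -0.6, "tx": -0.1, "ty": -0.08, "tz": 0.36, "turn": 0.1},
    {"grip": -0.6, "tx": -0.2, "ty": -0.15, "tz": 0.36, "turn": 0.2},
    {"grip": -0.6, "tx": -0.3, "ty": -0.22, "tz": 0.36, "turn": 0.3},
    {"grip": -0.6, "tx": -0.4, "ty": -0.29, "tz": 0.36, "turn": 0.3},
    {"grip": -0.6, "tx": -0.48, "ty": -0.337, "tz": 0.3, "turn": 0.3},
    {"grip": -0.6, "tx": -0.48, "ty": -0.337, "tz": 0.25, "turn": 0.3},
    {"grip": -0.6, "tx": -0.48, "ty": -0.337, "tz": 0.2, "turn": 0.3},
    {"grip": -0.6, "tx": -0.48, "ty": -0.337, "tz": 0.2, "turn": 0.3},
  ],
)

```text
clock: 7.2
position: [0.4104, 0.1352, 0.1029]
ee_rot: [-3.009, -0.895, 0.002]
force: [-0.2, 0.6, 0.3]
width: 0.803
```

```bash
python3 snap.py side chk3 170 110 190 140 4;python3 -c "
from h import *
o=observe();p=o['position'];y=R.from_rotvec(o['ee_rot']).as_matrix()[:,1]
print((proj('side',[p,p+.035*y,p-.035*y,[.412,.136,.056],[.604,.271,.003]])-[170,110])*4, o['width'],y)"
```

```text
7.25 [0.41117361 0.13583124 0.10401413]
[[181.40831714 315.57844703]
 [228.75684827 343.39937562]
 [135.29620842 288.46997371]
 [189.76612205 374.64212939]
 [430.0426598  218.76562483]] 0.8009450029249812 [ 0.54662228 -0.83737469 -0.0027789 ]
```

View pics/chk3.png

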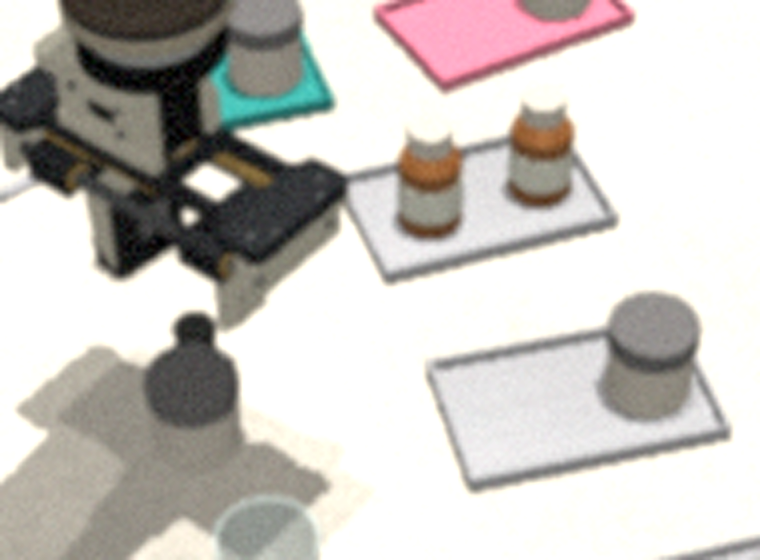

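The bottle stands upright in its tray, with its neighbour still standing. The jar top is at crop (192,383), and the jaws straddle it clear of the black disc. Gripping the jar by its cap.

drive_tool(
  increments=[
    {"grip": -0.6, "tx": 0.003, "ty": -0.005, "tz": -0.08, "turn": 0},
    {"grip": -0.6, "tx": 0.003, "ty": -0.005, "tz": -0.15, "turn": 0},
    {"grip": -0.6, "tx": 0.003, "ty": -0.005, "tz": -0.195, "turn": 0},
    {"grip": -0.6, "tx": 0.003, "ty": -0.005, "tz": -0.195, "turn": 0},
    {"grip": 1, "tx": 0.003, "ty": -0.005, "tz": -0.195, "turn": 0},
    {"grip": 1, "tx": 0.003, "ty": -0.005, "tz": -0.195, "turn": 0},
    {"grip": 1, "tx": 0.003, "ty": -0.005, "tz": -0.195, "turn": 0},
    {"grip": 1, "tx": 0.003, "ty": -0.005, "tz": -0.195, "turn": 0},
    {"grip": 1, "tx": 0.003, "ty": -0.005, "tz": -0.195, "turn": 0},
    {"grip": 1, "tx": 0.003, "ty": -0.005, "tz": -0.195, "turn": 0},
  ],
  newtons=15,
)

```text
clock: 8.25
position: [0.4134, 0.1343, 0.0272]
ee_rot: [-3.008, -0.895, -0.004]
force: [-0.6, -0.2, 8.3]
width: 0.592
```

drive_tool(
  increments=[
    {"grip": 1, "tx": 0, "ty": 0, "tz": 0.03, "turn": 0},
    {"grip": 1, "tx": 0, "ty": 0, "tz": 0.1, "turn": 0},
    {"grip": 1, "tx": 0, "ty": 0, "tz": 0.18, "turn": 0},
    {"grip": 1, "tx": 0.05, "ty": -0.01, "tz": 0.25, "turn": -0.05},
    {"grip": 1, "tx": 0.13, "ty": -0.03, "tz": 0.25, "turn": -0.1},
    {"grip": 1, "tx": 0.22, "ty": -0.05, "tz": 0.25, "turn": -0.2},
    {"grip": 1, "tx": 0.31, "ty": -0.08, "tz": 0.25, "turn": -0.3},
    {"grip": 1, "tx": 0.4, "ty": -0.1, "tz": 0.2, "turn": -0.3},
    {"grip": 1, "tx": 0.464, "ty": -0.113, "tz": 0.15, "turn": -0.3},
    {"grip": 1, "tx": 0.464, "ty": -0.113, "tz": 0.1, "turn": -0.3},
    {"grip": 1, "tx": 0.464, "ty": -0.113, "tz": 0.06, "turn": -0.3},
    {"grip": 1, "tx": 0.464, "ty": -0.113, "tz": 0.06, "turn": -0.3},
    {"grip": 1, "tx": 0.464, "ty": -0.113, "tz": 0.06, "turn": -0.3},
  ],
)

```text
clock: 9.55
position: [0.5989, 0.0891, 0.0516]
ee_rot: [-3.112, -0.413, -0.005]
force: [-0.2, -0.3, -0.3]
width: 0.59
```

```bash
python3 snap.py side chk4 240 140 180 140 4;python3 -c "
from h import *
o=observe();print(o['position'],(proj('side',[[.599,.089,.003]])-[240,140])*4)"
```

```text
9.6 [0.59940855 0.08930665 0.05222214]
[0.59940855 0.08930665 0.05222214] [[242.23499933 295.75962756]]
```

View pics/chk4.png

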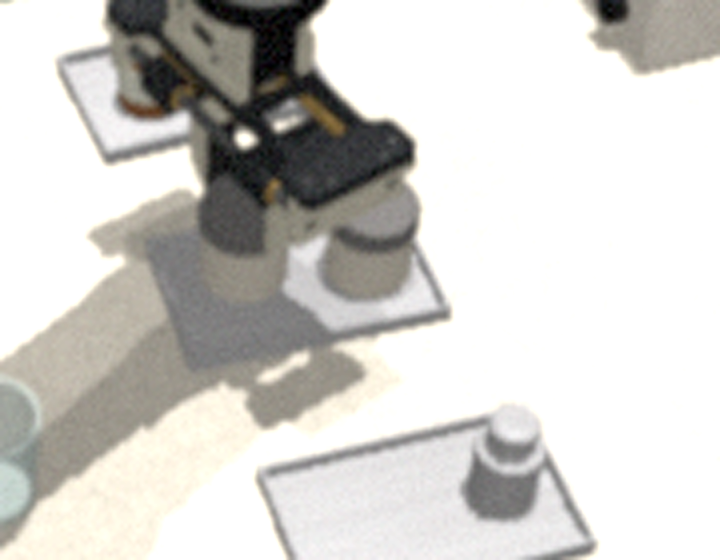

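Jar held upright over the free part at crop (245,255), clear of the standing jar. Lowering it.

drive_tool(
  increments=[
    {"grip": 1, "tx": 0, "ty": 0, "tz": -0.02, "turn": 0},
    {"grip": 1, "tx": 0, "ty": 0, "tz": -0.035, "turn": 0},
    {"grip": 1, "tx": 0, "ty": 0, "tz": -0.045, "turn": 0},
    {"grip": 1, "tx": 0, "ty": 0, "tz": -0.05, "turn": 0},
    {"grip": 1, "tx": 0, "ty": 0, "tz": -0.054, "turn": 0},
    {"grip": 1, "tx": 0, "ty": 0, "tz": -0.057, "turn": 0},
    {"grip": 1, "tx": 0, "ty": 0, "tz": -0.057, "turn": 0},
    {"grip": 1, "tx": 0, "ty": 0, "tz": -0.057, "turn": 0},
  ],
)

```text
clock: 10.4
position: [0.5995, 0.0894, 0.0303]
ee_rot: [-3.112, -0.413, -0.007]
force: [-3.8, -0.5, 6.9]
width: 0.59
```

drive_tool(
  increments=[
    {"grip": -0.7, "tx": 0, "ty": 0, "tz": 0, "turn": 0},
    {"grip": -0.7, "tx": 0, "ty": 0, "tz": 0, "turn": 0},
    {"grip": -0.7, "tx": 0, "ty": 0, "tz": 0, "turn": 0},
    {"grip": -0.7, "tx": 0, "ty": 0, "tz": 0, "turn": 0},
    {"grip": -0.7, "tx": 0, "ty": 0, "tz": 0.06, "turn": 0},
    {"grip": -0.7, "tx": 0, "ty": 0, "tz": 0.16, "turn": 0},
    {"grip": -0.7, "tx": 0, "ty": 0, "tz": 0.28, "turn": 0},
    {"grip": -0.7, "tx": -0.1, "ty": -0.15, "tz": 0.3, "turn": 0},
    {"grip": -0.7, "tx": -0.2, "ty": -0.25, "tz": 0.3, "turn": 0},
    {"grip": -0.7, "tx": -0.25, "ty": -0.36, "tz": 0.3, "turn": 0},
    {"grip": -0.7, "tx": -0.3, "ty": -0.47, "tz": 0.3, "turn": 0},
    {"grip": -0.7, "tx": -0.35, "ty": -0.58, "tz": 0.3, "turn": 0},
    {"grip": -0.7, "tx": -0.4, "ty": -0.69, "tz": 0.3, "turn": 0},
    {"grip": -0.7, "tx": -0.466, "ty": -0.8, "tz": 0.3, "turn": 0},
    {"grip": -0.7, "tx": -0.466, "ty": -0.91, "tz": 0.3, "turn": 0},
    {"grip": -0.7, "tx": -0.466, "ty": -0.955, "tz": 0.25, "turn": 0},
    {"grip": -0.7, "tx": -0.466, "ty": -0.955, "tz": 0.2, "turn": 0},
    {"grip": -0.7, "tx": -0.466, "ty": -0.955, "tz": 0.2, "turn": 0},
  ],
  newtons=30,
)

```text
clock: 12.2
position: [0.4111, -0.2927, 0.1081]
ee_rot: [-3.109, -0.41, -0.002]
force: [0.3, 0.7, 0.7]
width: 0.852
```

```bash
python3 snap.py side chk5 200 190 200 200 3;python3 -c "
from h import *
o=observe();p=o['position'];y=R.from_rotvec(o['ee_rot']).as_matrix()[:,1]
print((proj('side',[p,p+.039*y,p-.039*y,[.413,-.2925,.064]])-[200,190])*3, o['width'],y)"
```

```text
12.25 [ 0.41221846 -0.29197587  0.10945571]
[[238.46227323 494.31813305]
 [278.2873529  547.1408031 ]
 [200.3922257  443.65493001]
 [239.72565517 531.06681542]] 0.8498274762364196 [ 0.26097095 -0.96533745 -0.00421657]
```

View pics/chk5.png

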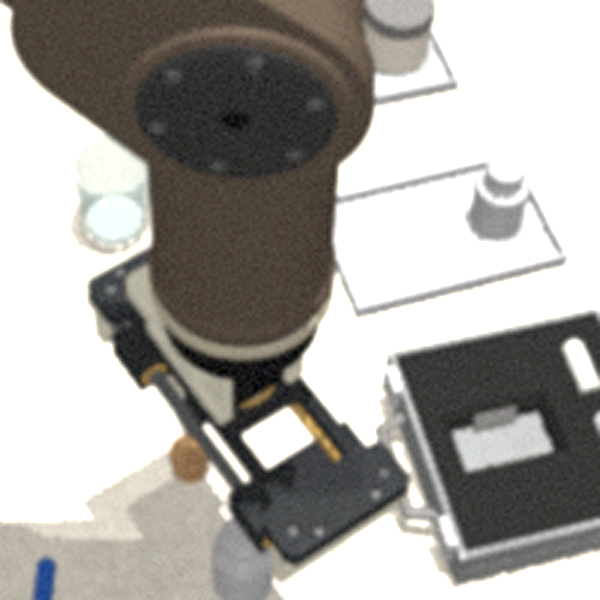

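The amber disc at crop (190,460) is near the far finger, so I'll turn 18° and narrow the opening. The weight at (240,560) is where predicted.

drive_tool(
  increments=[
    {"grip": -0.4, "tx": 0.003, "ty": -0.001, "tz": 0, "turn": 0.1},
    {"grip": -0.4, "tx": 0.003, "ty": -0.001, "tz": 0, "turn": 0.2},
    {"grip": -0.4, "tx": 0.003, "ty": -0.001, "tz": 0, "turn": 0.3},
    {"grip": -0.4, "tx": 0.003, "ty": -0.001, "tz": -0.06, "turn": 0.3},
    {"grip": -0.4, "tx": 0.003, "ty": -0.001, "tz": -0.13, "turn": 0.3},
    {"grip": -0.4, "tx": 0.003, "ty": -0.001, "tz": -0.2, "turn": 0.3},
    {"grip": -0.4, "tx": 0.003, "ty": -0.001, "tz": -0.237, "turn": 0.3},
    {"grip": -0.4, "tx": 0.003, "ty": -0.001, "tz": -0.237, "turn": 0.3},
    {"grip": 1, "tx": 0.003, "ty": -0.001, "tz": -0.237, "turn": 0.3},
    {"grip": 1, "tx": 0.003, "ty": -0.001, "tz": -0.237, "turn": 0.3},
    {"grip": 1, "tx": 0.003, "ty": -0.001, "tz": -0.237, "turn": 0.3},
    {"grip": 1, "tx": 0.003, "ty": -0.001, "tz": -0.237, "turn": 0.3},
    {"grip": 1, "tx": 0.003, "ty": -0.001, "tz": -0.237, "turn": 0.3},
    {"grip": 1, "tx": 0.003, "ty": -0.001, "tz": -0.237, "turn": 0.3},
  ],
  newtons=30,
)

```text
clock: 13.65
position: [0.4143, -0.2931, 0.0155]
ee_rot: [-3.008, -0.894, -0.005]
force: [0.5, -0.7, 5.8]
width: 0.391
```

drive_tool(
  increments=[
    {"grip": 1, "tx": 0, "ty": 0, "tz": 0.03, "turn": 0},
    {"grip": 1, "tx": 0, "ty": 0, "tz": 0.1, "turn": 0},
    {"grip": 1, "tx": 0, "ty": 0, "tz": 0.18, "turn": 0},
    {"grip": 1, "tx": 0.03, "ty": 0.05, "tz": 0.26, "turn": -0.05},
    {"grip": 1, "tx": 0.08, "ty": 0.12, "tz": 0.28, "turn": -0.1},
    {"grip": 1, "tx": 0.14, "ty": 0.2, "tz": 0.28, "turn": -0.15},
    {"grip": 1, "tx": 0.2, "ty": 0.28, "tz": 0.28, "turn": -0.2},
    {"grip": 1, "tx": 0.28, "ty": 0.35, "tz": 0.28, "turn": -0.25},
    {"grip": 1, "tx": 0.36, "ty": 0.42, "tz": 0.26, "turn": -0.3},
    {"grip": 1, "tx": 0.43, "ty": 0.47, "tz": 0.2, "turn": -0.3},
    {"grip": 1, "tx": 0.47, "ty": 0.498, "tz": 0.14, "turn": -0.3},
    {"grip": 1, "tx": 0.47, "ty": 0.498, "tz": 0.09, "turn": -0.3},
    {"grip": 1, "tx": 0.47, "ty": 0.498, "tz": 0.06, "turn": -0.3},
    {"grip": 1, "tx": 0.47, "ty": 0.498, "tz": 0.06, "turn": -0.3},
  ],
)

```text
clock: 15.05
position: [0.6002, -0.0943, 0.0379]
ee_rot: [-3.111, -0.412, 0.001]
force: [0.8, 0.1, -3.3]
width: 0.393
```

```bash
python3 snap.py side chk6 290 200 150 120 4
```

```text
15.1 [ 0.6011765  -0.09441873  0.03923989]
```

View pics/chk6.png

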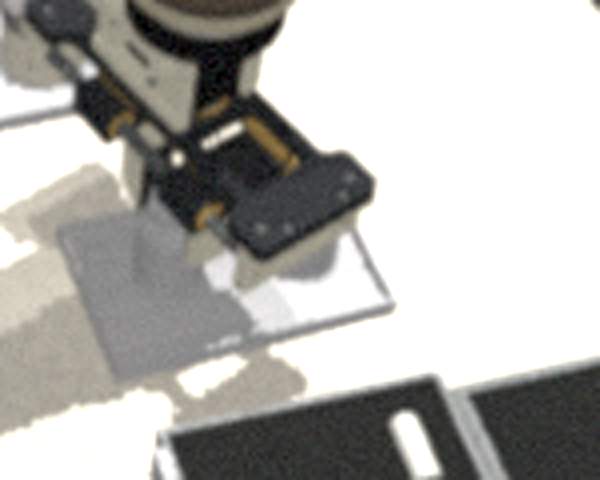

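The held weight is over the tray's free part at crop (165,250). Lowering it.

drive_tool(
  increments=[
    {"grip": 1, "tx": 0, "ty": 0, "tz": -0.015, "turn": 0},
    {"grip": 1, "tx": 0, "ty": 0, "tz": -0.03, "turn": 0},
    {"grip": 1, "tx": 0, "ty": 0, "tz": -0.04, "turn": 0},
    {"grip": 1, "tx": 0, "ty": 0, "tz": -0.045, "turn": 0},
    {"grip": 1, "tx": 0, "ty": 0, "tz": -0.05, "turn": 0},
    {"grip": 1, "tx": 0, "ty": 0, "tz": -0.054, "turn": 0},
    {"grip": 1, "tx": 0, "ty": 0, "tz": -0.054, "turn": 0},
    {"grip": 1, "tx": 0, "ty": 0, "tz": -0.054, "turn": 0},
  ],
)

```text
clock: 15.9
position: [0.6016, -0.0945, 0.0186]
ee_rot: [-3.112, -0.411, -0.004]
force: [-2.3, 0.4, 5.7]
width: 0.396
```

drive_tool(
  increments=[
    {"grip": -0.3, "tx": 0, "ty": 0, "tz": 0, "turn": 0},
    {"grip": -0.3, "tx": 0, "ty": 0, "tz": 0, "turn": 0},
    {"grip": -0.3, "tx": 0, "ty": 0, "tz": 0, "turn": 0},
    {"grip": -0.3, "tx": 0, "ty": 0, "tz": 0, "turn": 0},
    {"grip": -0.3, "tx": 0, "ty": 0, "tz": 0.06, "turn": 0},
    {"grip": -0.3, "tx": 0, "ty": 0, "tz": 0.16, "turn": 0},
    {"grip": -0.3, "tx": 0, "ty": 0, "tz": 0.28, "turn": 0},
    {"grip": -0.3, "tx": -0.05, "ty": 0.11, "tz": 0.35, "turn": 0.05},
    {"grip": -0.3, "tx": -0.1, "ty": 0.22, "tz": 0.35, "turn": 0.1},
    {"grip": -0.3, "tx": -0.15, "ty": 0.33, "tz": 0.35, "turn": 0.15},
    {"grip": -0.3, "tx": -0.2, "ty": 0.44, "tz": 0.35, "turn": 0.2},
    {"grip": -0.3, "tx": -0.25, "ty": 0.55, "tz": 0.35, "turn": 0.24},
    {"grip": -0.3, "tx": -0.3, "ty": 0.66, "tz": 0.35, "turn": 0.24},
    {"grip": -0.3, "tx": -0.35, "ty": 0.77, "tz": 0.35, "turn": 0.24},
    {"grip": -0.3, "tx": -0.4, "ty": 0.88, "tz": 0.35, "turn": 0.24},
    {"grip": -0.3, "tx": -0.459, "ty": 1, "tz": 0.3, "turn": 0.24},
    {"grip": -0.3, "tx": -0.459, "ty": 1, "tz": 0.22, "turn": 0.24},
    {"grip": -0.3, "tx": -0.459, "ty": 1, "tz": 0.22, "turn": 0.24},
    {"grip": -0.3, "tx": -0.459, "ty": 1, "tz": 0.22, "turn": 0.24},
  ],
  newtons=40,
)

```text
clock: 17.8
position: [0.418, 0.3046, 0.1065]
ee_rot: [-3.037, -0.798, -0.001]
force: [0.3, -0.1, 1.4]
width: 0.649
```

```bash
python3 snap.py side chk7 150 100 250 200 3;python3 -c "
from h import *
o=observe();p=o['position'];y=R.from_rotvec(o['ee_rot']).as_matrix()[:,1]
print(y,o['width'],(proj('side',[p,p+.03*y,p-.03*y,[.418,.306,.06]])-[150,100])*3)
im=get_image('top');im=cv2.convertScaleAbs(cv2.resize(im[150:300,160:300,::-1],None,fx=4,fy=4,interpolation=cv2.INTER_CUBIC),alpha=1.4);cv2.imwrite('pics/chk7t.png',im)"
```

```text
17.85 [0.41894173 0.30465906 0.10730733]
[ 0.49074061 -0.8713043  -0.00157198] 0.6513137092996136 [[153.04474131 122.35949577]
 [178.53062208 138.33049699]
 [128.13960289 106.75466736]
 [157.31055836 165.61325002]]
```

View pics/chk7.png

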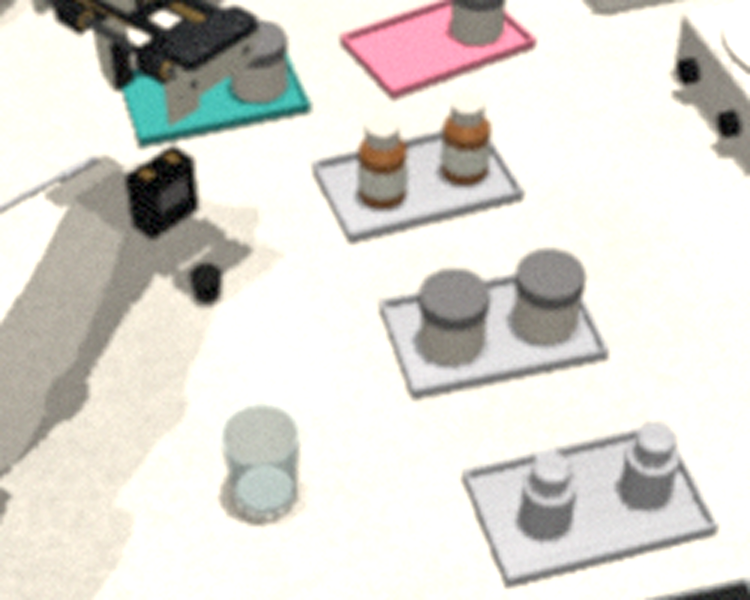

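All three items stand in their trays: bottle (382,165), jar (453,315) and weight (547,495) in the crop. The beaker is untouched. The pack top is at (161,165), predicted (157,166). Gripping the pack.

drive_tool(
  increments=[
    {"grip": -0.3, "tx": -0.002, "ty": 0.003, "tz": -0.08, "turn": 0},
    {"grip": -0.3, "tx": -0.002, "ty": 0.003, "tz": -0.16, "turn": 0},
    {"grip": -0.3, "tx": -0.002, "ty": 0.003, "tz": -0.215, "turn": 0},
    {"grip": -0.3, "tx": -0.002, "ty": 0.003, "tz": -0.215, "turn": 0},
    {"grip": 1, "tx": -0.002, "ty": 0.003, "tz": -0.215, "turn": 0},
    {"grip": 1, "tx": -0.002, "ty": 0.003, "tz": -0.215, "turn": 0},
    {"grip": 1, "tx": -0.002, "ty": 0.003, "tz": -0.215, "turn": 0},
    {"grip": 1, "tx": -0.002, "ty": 0.003, "tz": -0.215, "turn": 0},
    {"grip": 1, "tx": -0.002, "ty": 0.003, "tz": -0.215, "turn": 0},
    {"grip": 1, "tx": -0.002, "ty": 0.003, "tz": -0.215, "turn": 0},
    {"grip": 1, "tx": -0.002, "ty": 0.003, "tz": -0.215, "turn": 0},
    {"grip": 1, "tx": -0.002, "ty": 0.003, "tz": -0.215, "turn": 0},
  ],
  newtons=40,
)

```text
clock: 19.1
position: [0.4191, 0.3062, 0.0225]
ee_rot: [-3.036, -0.795, -0.008]
force: [-0.9, -1.4, 7.4]
width: 0.301
```

drive_tool(
  increments=[
    {"grip": 1, "tx": 0, "ty": 0, "tz": 0.03, "turn": 0},
    {"grip": 1, "tx": 0, "ty": 0, "tz": 0.1, "turn": 0},
    {"grip": 1, "tx": 0, "ty": 0, "tz": 0.18, "turn": 0},
    {"grip": 1, "tx": 0, "ty": 0, "tz": 0.26, "turn": 0},
    {"grip": 1, "tx": 0.03, "ty": -0.05, "tz": 0.34, "turn": -0.05},
    {"grip": 1, "tx": 0.06, "ty": -0.12, "tz": 0.4, "turn": -0.1},
    {"grip": 1, "tx": 0.09, "ty": -0.21, "tz": 0.4, "turn": -0.15},
    {"grip": 1, "tx": 0.12, "ty": -0.3, "tz": 0.4, "turn": -0.2},
    {"grip": 1, "tx": 0.15, "ty": -0.4, "tz": 0.4, "turn": -0.25},
    {"grip": 1, "tx": 0.18, "ty": -0.5, "tz": 0.4, "turn": -0.3},
    {"grip": 1, "tx": 0.22, "ty": -0.6, "tz": 0.4, "turn": -0.36},
    {"grip": 1, "tx": 0.26, "ty": -0.7, "tz": 0.4, "turn": -0.42},
    {"grip": 1, "tx": 0.3, "ty": -0.8, "tz": 0.4, "turn": -0.48},
    {"grip": 1, "tx": 0.34, "ty": -0.88, "tz": 0.4, "turn": -0.54},
    {"grip": 1, "tx": 0.36, "ty": -0.92, "tz": 0.4, "turn": -0.57},
    {"grip": 1, "tx": 0.36, "ty": -0.92, "tz": 0.4, "turn": -0.57},
  ],
)

```text
clock: 20.7
position: [0.5636, -0.0645, 0.1826]
ee_rot: [-3.138, 0.14, -0.009]
force: [0.4, -0.2, -1.5]
width: 0.298
```

```bash
cat > big.py <<'E'
from h import *
im=get_image('top');cv2.imwrite('pics/case_t.png',cv2.convertScaleAbs(cv2.resize(im[95:240,380:470,::-1],None,fx=4,fy=4,interpolation=cv2.INTER_CUBIC),alpha=2))
im2=get_image('side');cv2.imwrite('pics/case_s.png',cv2.convertScaleAbs(cv2.resize(im2[275:400,320:440,::-1],None,fx=4,fy=4,interpolation=cv2.INTER_CUBIC),alpha=2))
a=cv2.imread('pics/case_t.png');b=cv2.imread('pics/case_s.png');c=np.zeros((580,800,3),np.uint8);c[:,:360]=a;c[:500,320+40:360+440]=b[:, :440];cv2.imwrite('pics/case.png',c)
o=observe();print(o['position'],R.from_rotvec(o['ee_rot']).as_matrix()[:,1],o['width'])
E
python3 big.py
```

```text
[ 0.56267641 -0.06052445  0.18259356] [-0.08324326 -0.99652554 -0.00272201] 0.30000081883355717
```

View pics/case.png

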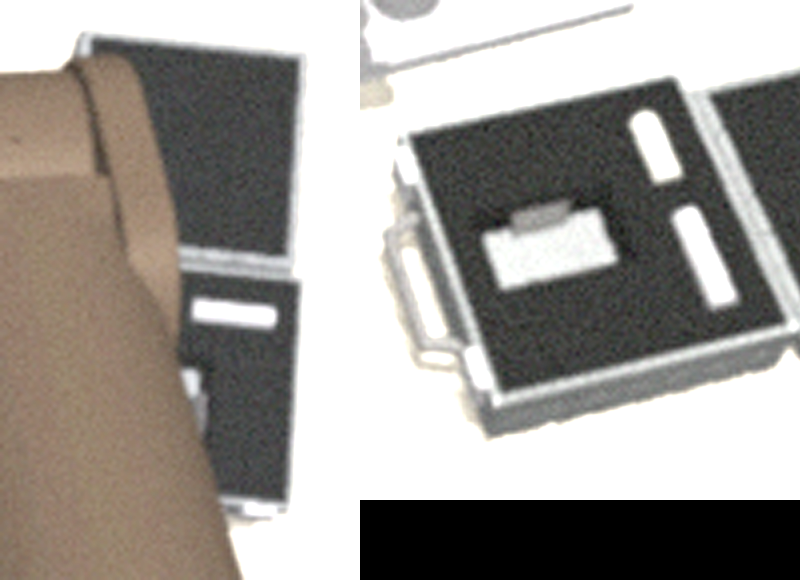

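Pack held (0.300×92 = 27.6 mm). The side crop shows the cutout clearly (light floor at (483–617, 208–290)), with a sprung pad on its far wall. Allowing for lip occlusion, the slot centre is about (.596, −.274), size 62×34, yaw −5°. Moving over it.

drive_tool(
  increments=[
    {"grip": 1, "tx": 0.02, "ty": -0.1, "tz": 0, "turn": 0},
    {"grip": 1, "tx": 0.04, "ty": -0.2, "tz": 0, "turn": 0},
    {"grip": 1, "tx": 0.06, "ty": -0.3, "tz": 0, "turn": 0},
    {"grip": 1, "tx": 0.08, "ty": -0.4, "tz": 0, "turn": 0},
    {"grip": 1, "tx": 0.083, "ty": -0.48, "tz": 0, "turn": 0},
    {"grip": 1, "tx": 0.083, "ty": -0.534, "tz": -0.05, "turn": 0},
    {"grip": 1, "tx": 0.083, "ty": -0.534, "tz": -0.12, "turn": 0},
    {"grip": 1, "tx": 0.083, "ty": -0.534, "tz": -0.19, "turn": 0},
    {"grip": 1, "tx": 0.083, "ty": -0.534, "tz": -0.24, "turn": 0},
    {"grip": 1, "tx": 0.083, "ty": -0.534, "tz": -0.255, "turn": 0},
    {"grip": 1, "tx": 0.083, "ty": -0.534, "tz": -0.255, "turn": 0},
    {"grip": 1, "tx": 0.083, "ty": -0.534, "tz": -0.255, "turn": 0},
  ],
)

```text
clock: 22.0
position: [0.5969, -0.2734, 0.0819]
ee_rot: [-3.136, 0.129, -0.011]
force: [1.1, -0.5, -0.6]
width: 0.303
```

```bash
python3 - <<'E'
from h import *
np.set_printoptions(precision=2,suppress=True)
o=observe();p=o['position'];M=R.from_rotvec(o['ee_rot']).as_matrix();print(p,M[:,1])
im=get_image('side');x0,y0=320,255
c=cv2.convertScaleAbs(cv2.resize(im[y0:y0+115,x0:x0+150,::-1],None,fx=5,fy=5,interpolation=cv2.INTER_CUBIC),alpha=1.8)
lx=-M[:,1]; lx=np.array([M[1,1]*-1,M[0,1],0])  # pack long axis
ly=M[:,1]*[1,1,0]
for z in(p[2]-.0225,):
  B=[p*[1,1,0]+[0,0,z]+a*.028*lx+b*.014*ly for a,b in((-1,-1),(1,-1),(1,1),(-1,1))]
  q=(proj('side',B)-[x0,y0])*5;print(q)
cv2.imwrite('pics/over.png',c)
E
```

```text
[ 0.6  -0.27  0.08] [-0.08 -1.   -0.  ]
[[162.64 354.31]
 [300.88 320.8 ]
 [328.48 383.42]
 [188.16 418.31]]
```

View pics/over.png

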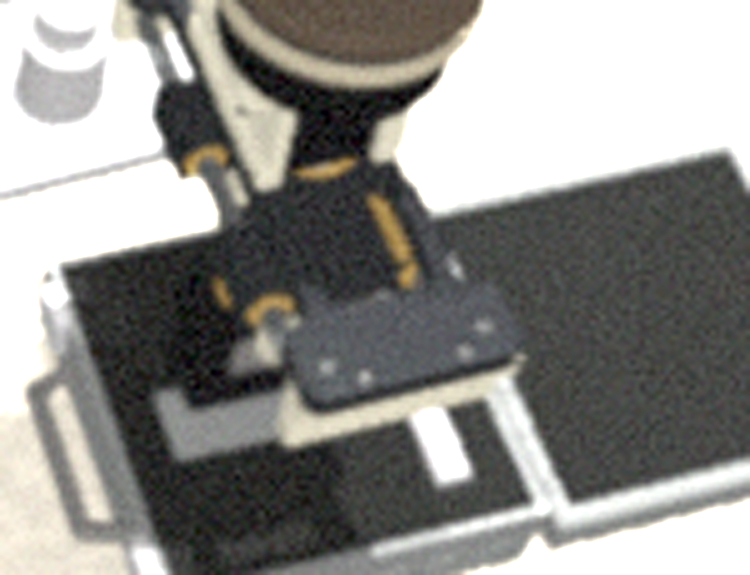

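The pack's near lower corner is at crop (191,406), against a predicted (188,418), so the side camera reads about +4 mm in y. That puts the slot nearer (.595, −.276). Shifting slightly and entering the flare.

drive_tool(
  increments=[
    {"grip": 1, "tx": -0.003, "ty": -0.006, "tz": 0, "turn": 0},
    {"grip": 1, "tx": -0.003, "ty": -0.006, "tz": -0.02, "turn": 0},
    {"grip": 1, "tx": -0.003, "ty": -0.006, "tz": -0.035, "turn": 0},
    {"grip": 1, "tx": -0.003, "ty": -0.006, "tz": -0.045, "turn": 0},
    {"grip": 1, "tx": -0.003, "ty": -0.006, "tz": -0.055, "turn": 0},
    {"grip": 1, "tx": -0.003, "ty": -0.006, "tz": -0.062, "turn": 0},
    {"grip": 1, "tx": -0.003, "ty": -0.006, "tz": -0.062, "turn": 0},
  ],
)

```text
clock: 22.75
position: [0.5955, -0.276, 0.0567]
ee_rot: [-3.136, 0.129, -0.01]
force: [0.0, 0.2, -0.8]
width: 0.301
```

Free so far, with the underside at about .034. Continuing down to just above the pads.

drive_tool(
  increments=[
    {"grip": 1, "tx": 0, "ty": 0, "tz": -0.005, "turn": 0},
    {"grip": 1, "tx": 0, "ty": 0, "tz": -0.01, "turn": 0},
    {"grip": 1, "tx": 0, "ty": 0, "tz": -0.01, "turn": 0},
  ],
)

```text
clock: 23.05
position: [0.5958, -0.2754, 0.0527]
ee_rot: [-3.136, 0.128, -0.011]
force: [1.1, 1.1, 0.0]
width: 0.299
```

drive_tool(
  increments=[
    {"grip": 1, "tx": 0, "ty": 0, "tz": -0.004, "turn": 0},
    {"grip": 1, "tx": 0, "ty": 0, "tz": -0.008, "turn": 0},
    {"grip": 1, "tx": 0, "ty": 0, "tz": -0.012, "turn": 0},
    {"grip": 1, "tx": 0, "ty": 0, "tz": -0.016, "turn": 0},
    {"grip": 1, "tx": 0, "ty": 0, "tz": -0.018, "turn": 0},
    {"grip": 1, "tx": 0, "ty": 0, "tz": -0.018, "turn": 0},
    {"grip": 1, "tx": 0, "ty": 0, "tz": -0.018, "turn": 0},
  ],
)

```text
clock: 23.75
position: [0.596, -0.2755, 0.0465]
ee_rot: [-3.136, 0.129, -0.012]
force: [-2.6, 3.0, 10.5]
width: 0.301
```

drive_tool(
  increments=[
    {"grip": 1, "tx": 0, "ty": 0, "tz": -0.004, "turn": 0},
    {"grip": 1, "tx": 0, "ty": 0, "tz": -0.007, "turn": 0},
    {"grip": 1, "tx": 0, "ty": 0, "tz": -0.007, "turn": 0},
    {"grip": 1, "tx": 0, "ty": 0, "tz": -0.007, "turn": 0},
  ],
)

```text
clock: 24.15
position: [0.5962, -0.2756, 0.0464]
ee_rot: [-3.137, 0.129, -0.013]
force: [-8.4, 4.8, 26.3]
width: 0.297
```

The stop is solid at .0464 with 26 N, so the pack is home. Releasing and retreating.

drive_tool(
  increments=[
    {"grip": 1, "tx": 0, "ty": 0, "tz": 0, "turn": 0},
    {"grip": -0.2, "tx": 0, "ty": 0, "tz": 0, "turn": 0},
    {"grip": -0.2, "tx": 0, "ty": 0, "tz": 0, "turn": 0},
    {"grip": -0.2, "tx": 0, "ty": 0, "tz": 0, "turn": 0},
    {"grip": -0.2, "tx": 0, "ty": 0, "tz": 0, "turn": 0},
    {"grip": -0.2, "tx": 0, "ty": 0, "tz": 0.06, "turn": 0},
    {"grip": -0.2, "tx": 0, "ty": 0, "tz": 0.16, "turn": 0},
    {"grip": -0.2, "tx": 0, "ty": 0, "tz": 0.28, "turn": 0},
    {"grip": -0.2, "tx": 0, "ty": 0, "tz": 0.38, "turn": 0},
    {"grip": -0.2, "tx": -0.1, "ty": -0.1, "tz": 0.45, "turn": 0},
    {"grip": -0.2, "tx": -0.2, "ty": -0.2, "tz": 0.45, "turn": 0},
    {"grip": -0.2, "tx": -0.3, "ty": -0.3, "tz": 0.45, "turn": 0},
    {"grip": -0.2, "tx": -0.4, "ty": -0.4, "tz": 0.45, "turn": 0},
    {"grip": -0.2, "tx": -0.5, "ty": -0.5, "tz": 0.45, "turn": 0},
    {"grip": -0.2, "tx": -0.6, "ty": -0.6, "tz": 0.45, "turn": 0},
    {"grip": -0.2, "tx": -0.7, "ty": -0.7, "tz": 0.45, "turn": 0},
    {"grip": -0.2, "tx": -0.7, "ty": -0.7, "tz": 0.45, "turn": 0},
    {"grip": -0.2, "tx": -0.7, "ty": -0.7, "tz": 0.45, "turn": 0},
  ],
)

```text
clock: 25.95
position: [0.3076, -0.5617, 0.226]
ee_rot: [3.137, -0.147, 0.007]
force: [0.2, -0.4, -0.5]
width: 0.596
```

```bash
python3 - <<'E'
from h import *
a,b=get_image('top'),get_image('side')
k=lambda i,x,y,w,h,s:cv2.convertScaleAbs(cv2.resize(i[y:y+h,x:x+w,::-1],(int(w*s),int(h*s)),interpolation=cv2.INTER_CUBIC),alpha=1.5)
c=np.zeros((600,800,3),np.uint8)
A=k(a,175,130,290,160,1.3);c[:208,:377]=A
B=k(b,190,110,310,280,2);c[40:600,180:800]=B
c[:208,:377]=A
cv2.imwrite('pics/final.png',c);print(observe()['position'],observe()['clock'])
E
```

```text
[ 0.3144771  -0.55668184  0.22602448] 26.05
```

View pics/final.png

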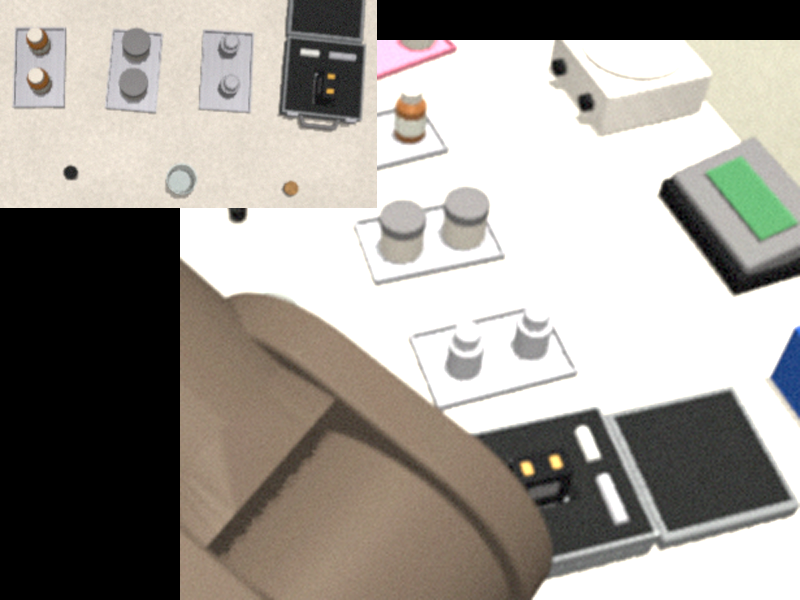

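The final picture shows the three pairs standing in their trays, the pack upright in the cutout (side contacts at (527,468) and (556,462)), and the beaker standing at (180,181) in the inset. I'll check the pack height numerically, then hand in.

```bash
python3 - <<'E'
from h import *
r={}
for n,(x0,y0,x1,y1) in {'top':(395,160,455,220),'side':(340,290,400,345)}.items():
    i=get_image(n)[y0:y1,x0:x1].astype(int)
    m=((i[...,0]-i[...,2])>50).astype(np.uint8)
    k,l,s,c=cv2.connectedComponentsWithStats(m)
    r[n]=[tuple(c[j]+[x0,y0]) for j in range(1,k) if s[j,4]>4]
print(r)
t=sorted(r['top'],key=lambda p:-p[1]);s=sorted(r['side'])
for a,b in zip(t,s):print(tri(a,b))
print(pl('top',np.mean(t,0),.084),observe()['force'])
E
```

```text
{'top': [(np.float64(429.3809523809524), np.float64(188.42857142857142)), (np.float64(428.5), np.float64(199.63636363636363))], 'side': [(np.float64(377.3076923076923), np.float64(320.4102564102564)), (np.float64(364.14285714285717), np.float64(323.2857142857143))]}
(array([ 0.58054074, -0.27336186,  0.08766286]), np.float64(0.004119049794762421))
(array([ 0.60702492, -0.27616622,  0.08765075]), np.float64(0.002225020117302651))
[ 0.59296906 -0.27534243  0.084     ] [ 0.87064747 -0.08687039 -0.11407155]
```

```bash
python3 -c "
from cell import *
print(sign_off())"
```

```text
the job is handed in; nothing more can be done
None
```

The job is done and handed in at about 26 s on the clock. I stood the bottle, jar and weight in their matching steel trays, in that order, then pressed the pack into the case. Each was lowered to light contact before I let go.

**Last checks:**
- **Trays:** the final pictures show all three pairs standing upright in their trays.
- **Bystanders:** the beaker still stands at its original spot in the final picture. I did not go near the pink and turquoise trays. The two small discs were not touched either.
- **Pack:** it hit a solid stop at 26 N, with its underside 23.9 mm above the table against 24 mm expected.
- **Pack height from the cameras:** its top measured 87.7 mm, against 84 mm expected. The same measurement read about 3 mm high when the pack stood on the table, so the net height agrees with fully home. Both contacts measured at the same height, so it is not tilted.

**Disagreement:** the side camera read about 3–4 mm off from the top camera and the robot. I averaged the two and corrected for it before inserting the pack.

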